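Find the socket for the stage levelling nut

TASK

Slide the dust cover of the levelling block fully open to bare the hex nut underneath, and find which of the three sockets fits that nut. Finish while still holding the fitting socket in the gripper, pushed fully home over the nut; leave the other two sockets standing upright on the bench top and do not disturb the other things.

Things in the scene. Friction and masses are not known exactly. Their poses are not given: they have to be found in the camera images.
- block: Fixed black levelling block, a base plate 96 x 196 mm, 12 mm thick, with two side rails along its y axis (9 mm wide, tops 38 mm above the bench, inner gap 78 mm). Origin on the bench directly below the nut seat, which is near the block's -y end (block spans y -52 to +144 mm). x, y along its sides, z up
- seat (a point): Point on the block at the centre of the well floor of the insert in use, 18 mm above the bench. The well is 3 mm wider than the skirt of the socket that fits. A socket too small stops on the nut (rim 16 mm above this floor), one too large on the well's rim (10 mm above), the right one, its flats lined up with the nut's within a few degrees, goes down to the floor. Axes as the block's
- cover (a joint): Dust cover position in m along the block's +y: 0 fully shut over the nut, 0.085 fully open at the stop. It starts nearly shut, rubs with about 2.5 N and stays where it is left. The cover is an aluminium plate 92 mm (x) by 72 mm (y), 4 mm thick, its top 42.5 mm above the bench, centred on the nut when shut
- cover_grip (a point): Centre of the upright black grip tab on the cover, 60.5 mm above the bench. The tab is 26 mm (block x) by 14 mm (block y), from the cover's top to 78.5 mm above the bench. It is 26 mm to the block's +y of the cover's centre. Axes as the block's
- insert_a: Fixed round aluminium insert, 63 mm diameter, 16 tall, with a fixed hex nut (19, 24 or 29 mm across flats; which one is not told) in its round well. One of 3: one is in the block under the cover, two are spares on a low rack; which is where changes. Origin: centre of underside, 12 mm above the bench. Well floor 6, well rim 16, nut top 22 mm above it. Nut flats face local x and every 60 degrees; z up
- insert_b: Fixed round aluminium insert, 63 mm diameter, 16 tall, with a fixed hex nut (19, 24 or 29 mm across flats; which one is not told) in its round well. One of 3: one is in the block under the cover, two are spares on a low rack; which is where changes. Origin: centre of underside, 12 mm above the bench. Well floor 6, well rim 16, nut top 22 mm above it. Nut flats face local x and every 60 degrees; z up
- insert_c: Fixed round aluminium insert, 63 mm diameter, 16 tall, with a fixed hex nut (19, 24 or 29 mm across flats; which one is not told) in its round well. One of 3: one is in the block under the cover, two are spares on a low rack; which is where changes. Origin: centre of underside, 12 mm above the bench. Well floor 6, well rim 16, nut top 22 mm above it. Nut flats face local x and every 60 degrees; z up
- socket_small_grip (a point): Smallest of 3 loose steel sockets, standing bore down. Point on its axis, centre of its grip head, 45 mm above the lower rim. Round skirt 30 mm diameter, 26 tall; above it a six-sided head 26 mm across flats, 38 tall. Six-sided bore below: 20.6 across flats (for a 19 mm nut), 20 deep. Flats of head and bore face local x and every 60 degrees from it; z up along axis. 0.1-0.3 kg
- socket_mid_grip (a point): Middle of 3 loose steel sockets, standing bore down. Point on its axis, centre of its grip head, 45 mm above the lower rim. Round skirt 36 mm diameter, 26 tall; above it a six-sided head 26 mm across flats, 38 tall. Six-sided bore below: 25.6 across flats (for a 24 mm nut), 20 deep. Flats of head and bore face local x and every 60 degrees from it; z up along axis. 0.1-0.3 kg
- socket_large_grip (a point): Largest of 3 loose steel sockets, standing bore down. Point on its axis, centre of its grip head, 45 mm above the lower rim. Round skirt 42 mm diameter, 26 tall; above it a six-sided head 26 mm across flats, 38 tall. Six-sided bore below: 30.6 across flats (for a 29 mm nut), 20 deep. Flats of head and bore face local x and every 60 degrees from it; z up along axis. 0.1-0.3 kg
- objective: Microscope objective lens, steel, standing, 32 mm diameter, 44 mm tall; bystander, to be left where it is; origin at the centre of its underside
- dish: Shallow glass dish, 84 mm diameter, 14 mm tall; bystander, to be left where it is; origin at the centre of its underside
- spanner: Steel spanner lying flat, 170 mm long; bystander, to be left where it is; origin at the centre of its underside
- vial: Amber glass vial, 28 mm diameter, 55 mm tall; bystander, to be left where it is; origin at the centre of its underside
- wafer_case: Flat round wafer case, 110 mm diameter, 20 mm tall; bystander, to be left where it is; origin at the centre of its underside
- driver: Small screwdriver lying flat, 160 mm long with 18 mm thick black handle; bystander, to be left where it is; origin at the centre of its underside
Mind the look-alikes: they are no part of the job. What is shaped like the part that bears socket_mid_grip but blue or purple is not meant. What is shaped like the block but orange is not meant.

How it is judged:
On the way:
1. the dust cover is slid fully open (to within 6 mm of its stop) (value of joint cover above 0.079 m), for 0.2 s.
At the end, for the whole second after the job is handed in: Cover within 10 mm of its open stop. The socket fitting the nut in the block is down over it: axis within 4 mm, rim within 3.5 mm of the well floor, upright within 5 degrees, at rest, still gripped (over 1.5 N). The other two stand on the bench top, upright within 8 degrees (value of joint cover above 0.075 m and ((horizontal distance between insert_a and seat below 0.02 m and horizontal distance between socket_mid_grip and seat below 0.004 m and z of socket_mid_grip in the frame of seat between 0.041 and 0.0485 m and angle between socket_mid_grip's own z axis and vertical below 0.09 rad and contact force between the fingers and socket_mid above 1.5 N and linear speed of socket_mid below 0.02 m/s and angle between each of socket_large_grip, socket_small_grip's own z axis and vertical below 0.15 rad and height (world z) of each of socket_large_grip, socket_small_grip below 0.052 m) or (horizontal distance between insert_b and seat below 0.02 m and horizontal distance between socket_large_grip and seat below 0.004 m and z of socket_large_grip in the frame of seat between 0.041 and 0.0485 m and angle between socket_large_grip's own z axis and vertical below 0.09 rad and contact force between the fingers and socket_large above 1.5 N and linear speed of socket_large below 0.02 m/s and angle between each of socket_mid_grip, socket_small_grip's own z axis and vertical below 0.15 rad and height (world z) of each of socket_mid_grip, socket_small_grip below 0.052 m) or (horizontal distance between insert_c and seat below 0.02 m and horizontal distance between socket_small_grip and seat below 0.004 m and z of socket_small_grip in the frame of seat between 0.041 and 0.0485 m and angle between socket_small_grip's own z axis and vertical below 0.09 rad and contact force between the fingers and socket_small above 1.5 N and linear speed of socket_small below 0.02 m/s and angle between each of socket_mid_grip, socket_large_grip's own z axis and vertical below 0.15 rad and height (world z) of each of socket_mid_grip, socket_large_grip below 0.052 m))); the arm keeps its last pose, push and grip.
It fails at once if another thing is pushed more than 30 mm from its place (distance of any of objective, dish, spanner, vial, wafer_case, driver from where it was at the start of the episode above 0.03 m).
It also fails if it takes over 72 s, if anything falls off the work surface, if the arm or the gripper's body presses on something with over 40 N, if the wrist force passes 120 N, or if a joint passes its speed limit or range.

ROBOT

A 6-joint arm with a two-finger parallel gripper is mounted at the origin on the work surface. World frame = base frame: x ahead of the robot, y to its left, z up, the work surface at z = 0. Lengths are in m, angles in rad, forces in N, time in s.
With the tool pointing down it reaches from about 0.375 to 0.75 m from the base axis. Payload 9 kg.
Tool frame: the origin (TCP) lies between the finger pads; the fingertips stand 22 mm ahead of it and the grasp point (between the pads) lies 3 mm ahead of it; z points along the fingers, x is the direction in which the jaws open and shut, and the axes are right-handed (so a half turn about z gives the same grasp; the last joint's range is limited). The gripper opens to 85 mm and grips with 20 to 120 N. Pads are 22 mm wide; open, the fingers measure 114 mm over their backs; the gripper's body (76 mm by 85 mm) begins 54 mm behind the grasp point. The pads swing forward as they close: fully open they stand 13 mm farther back than shut.
Start: joints at [-1.353, 0.104, 0.097, 1.564, 0, 1.353], TCP at [0.253, -0.544, 0.253] pointing down, gripper open.
Joint ranges: [-2.99, 2.99], [-0.84, 1.86], [-1.1, 1.16], [-1.84, 2.11], [-1.51, 1.56], [-3.14, 3.14]. Speed limits (rad/s): [2.22, 2.22, 2.57, 3.14, 3.14, 3.14].

INTERFACE

Orientations are given as [roll, pitch, yaw] about the fixed x, y, z axes, in that order (R = Rz(yaw) Ry(pitch) Rx(roll)).
In Python, from workcell import sense, capture, camera_params, close_job gives the robot as it stands.
- The arm moves only by the tool apply_moves, never from a script. Its arguments are lists of equal length, an entry for each row: "grip": the closure, from -1 (fully open) to 1 (shut); "dp": the shift along the tool's x, y, z in cm, a list of three; "turn": the turn, a rotation vector about the tool's x, y, z in degrees, a list of three. A call has exactly 10 rows; each row is the pose to reach, as a shift and turn from the pose commanded when the call began, along the tool's axes at that moment; what a row does not reach only later rows make up. A row lasts 1/12 s, in which the tool goes at most 41.7 mm and 7.16 degrees, less where a joint would pass 70% of its speed; a pose out of reach is approached as far as the arm can. A call with a gripper value outside its range is refused whole. The fingers move at their own pace and stop on an object; "force" is the grip in N (left out, the last holds). Time passes only in rows, so rows that repeat a pose let the fingers close, or fill a call up. It gives the time, the measured TCP pose, the force and the opening at its end, in the units of the state.
- sense(): the state, without advancing time (a new reading comes with each control period).
- capture(name): name is "scene" or "top" or "wrist"; returns (picture, depth): 384x512x3 uint8, blue, green, red; 384x512 float32, m along the optical axis (not along the pixel's ray), 0 where there is no reading.
- camera_params(name): a dict with "fx", "fy", "cx", "cy" (pixels), "camera_from_world" (4x4, takes a point from world to camera coordinates); the wrist camera has in their place "T_tool_cam" (4x4, takes a point from camera to tool coordinates, whose origin is the TCP and whose axes are the tool frame's). Camera axes: x right, y up, looking along -z (the intrinsics and any distortion apply to the point x, -y, -z); pixel columns grow to the right and rows downward; lengths in m; the calibration is good to about 2 mm. The wrist camera is an equidistant fisheye: a pixel r from the principal point sees the ray r / f radians off the axis. A picture is of the moment at which its call begins: read the wrist's pose just before it. camera_params takes no time and is no camera call.
- close_job(): hands the job in, once; it reports no verdict.
The state is a dict: "time_s": time; "q": joint angles; "qd": joint speeds; "joint_efforts": joint torques, N m; "tool_pos": TCP position; "ee_rot": TCP orientation; "wrist_force": force on the tool from outside, world axes, zero at the start; "wrist_torque": the same for the moment, N m; "width": finger opening in m.
Only numpy, scipy, OpenCV 4.12 (cv2) and the standard library are available. Lean on these libraries where they do the work, as an engineer would, in place of code of your own. Each camera call takes 0.05 s, during which the arm holds its last target.

## Working session

There is one attempt and no reset: what is moved stays moved. The work goes in short steps, Python scripts to look and compute and a tool call to move; the robot and the scene stay as the last step left them, time stands still between calls to the robot, and variables do not carry over. Pictures are saved under pics/ and viewed, and the job is handed in when it is done.

Besides the shell and the picture viewer there is one more tool, called after ">>>" as name(argument=value, ...), one argument or row to a line, values as JSON. apply_moves: Moves the arm, as the interface text tells. Its arguments: {"type":"object","properties":{"grip":{"type":"array","items":{"type":"number"}},"dp":{"type":"array","items":{"type":"array","items":{"type":"number"}}},"turn":{"type":"array","items":{"type":"array","items":{"type":"number"}}},"force":{"type":"number"}},"required":["grip","dp","turn"]}

```bash
mkdir -p pics; ls; python3 - <<'E'
from workcell import *
import cv2, numpy as np
print(sense())
for n in ["scene","top","wrist"]:
    p,d=capture(n); cv2.imwrite(f"pics/{n}0.png",p); np.save(f"pics/{n}0.npy",d); print(n,camera_params(n),d.min(),d.max())
E
```

```text
pics
{'time_s': 0.0, 'q': array([-1.35266048e+00,  1.04708068e-01,  9.64497741e-02,  1.56394281e+00,
        3.47529838e-05,  1.35309462e+00]), 'qd': array([ 0.00111271, -0.00061459, -0.00116486,  0.00076671, -0.00024287,
        0.00049939]), 'joint_efforts': array([-1.96269248e-03, -5.56923401e+01,  5.03655875e+01,  1.66430493e-02,
       -3.75481923e-04, -2.57640812e-05]), 'tool_pos': array([ 0.25324619, -0.54357524,  0.25250647]), 'ee_rot': array([-3.14125531e+00,  1.36411506e-03, -1.13495857e+00]), 'wrist_force': array([ 0.19863043, -0.51017011, -0.34289324]), 'wrist_torque': array([ 0.00985054, -0.0036327 , -0.01697236]), 'width': 0.08538504689978274}
scene {'fx': 401.0761570986402, 'fy': 401.0761570986402, 'cx': 261.5606519584739, 'cy': 192.7827692019746, 'camera_from_world': array([[-0.0711802 ,  0.99735022, -0.01503039,  0.02242247],
       [-0.77278644, -0.04561335,  0.63302491,  0.36895323],
       [ 0.63066195,  0.05667412,  0.7739855 , -1.57299787],
       [ 0.        ,  0.        ,  0.        ,  1.        ]])} 0.0 3.2899008
top {'fx': 444.80999407951356, 'fy': 444.80999407951356, 'cx': 248.6725746278172, 'cy': 183.66575518111506, 'camera_from_world': array([[-0.00989665, -0.99994487, -0.00350937, -0.00206965],
       [ 0.99405181, -0.01021886,  0.10842771, -0.50028573],
       [-0.10845759, -0.00241543,  0.99409814, -1.44554842],
       [ 0.        ,  0.        ,  0.        ,  1.        ]])} 0.0 2.358979
wrist {'fx': 297.3186396354542, 'fy': 297.3186396354542, 'cx': 253.2090421137865, 'cy': 194.1919913435478, 'T_tool_cam': array([[ 9.99999883e-01, -3.53342056e-04, -3.29531433e-04,
        -6.25897332e-04],
       [-4.29584416e-04, -9.62381073e-01, -2.71702937e-01,
        -6.99400794e-02],
       [-2.21130740e-04,  2.71703047e-01, -9.62381112e-01,
        -1.21659544e-01],
       [ 0.00000000e+00,  0.00000000e+00,  0.00000000e+00,
         1.00000000e+00]])} 0.0 1.5316842
```

View pics/top0.png

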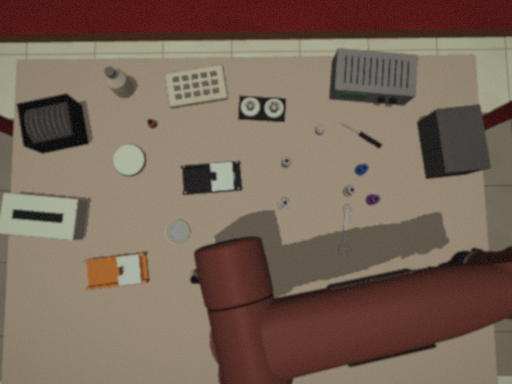

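View pics/scene0.png

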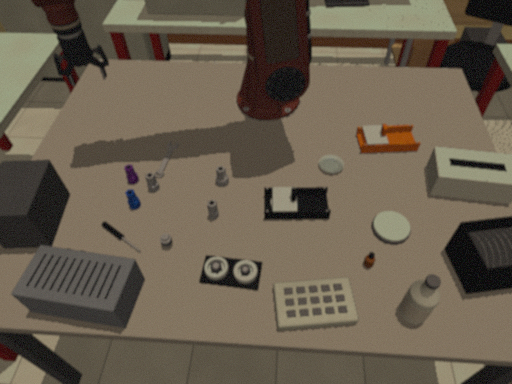

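View pics/wrist0.png

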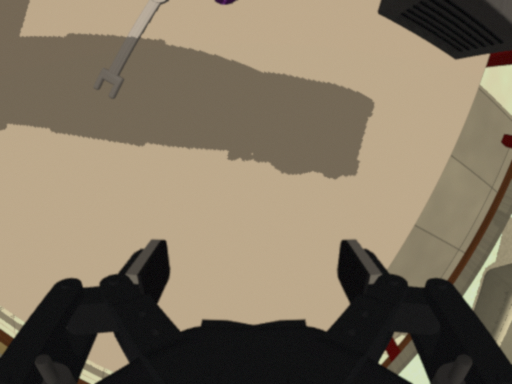

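```bash
cat > h.py <<'E'
from workcell import *
import cv2, numpy as np
from scipy.spatial.transform import Rotation as R
def ray(n,u,v,tool=None):
    c=camera_params(n)
    if n=="wrist":
        dx,dy=u-c["cx"],v-c["cy"]; r=np.hypot(dx,dy); th=r/c["fx"]
        s=np.sin(th)/max(r,1e-9); d=np.array([dx*s,-dy*s,-np.cos(th)])
        T=np.eye(4); T[:3,:3]=R.from_euler("xyz",tool[1]).as_matrix(); T[:3,3]=tool[0]
        M=T@c["T_tool_cam"]
    else:
        d=np.array([(u-c["cx"])/c["fx"],-(v-c["cy"])/c["fy"],-1]); M=np.linalg.inv(c["camera_from_world"])
    return M[:3,3],M[:3,:3]@d
def onplane(n,u,v,z,tool=None):
    o,d=ray(n,u,v,tool); return o+d*(z-o[2])/d[2]
def depthpt(n,u,v,D):
    o,d=ray(n,u,v); return o+d*D
def proj(n,p,tool=None):
    c=camera_params(n)
    if n=="wrist":
        T=np.eye(4); T[:3,:3]=R.from_euler("xyz",tool[1]).as_matrix(); T[:3,3]=tool[0]
        q=np.linalg.inv(T@c["T_tool_cam"])@np.r_[p,1]
        x,y,z=q[0],-q[1],-q[2]; r=np.hypot(x,y); th=np.arctan2(r,z)
        return c["cx"]+c["fx"]*th*x/r, c["cy"]+c["fx"]*th*y/r
    q=c["camera_from_world"]@np.r_[p,1]
    return c["cx"]+c["fx"]*q[0]/-q[2], c["cy"]-c["fy"]*q[1]/-q[2]
E
python3 - <<'E'
from h import *
p=cv2.imread("pics/top0.png"); a=p[110:230,170:400]; b=cv2.resize(a,None,fx=3.45,fy=3.45,interpolation=cv2.INTER_CUBIC)
cv2.imwrite("pics/topc.png",b)
p=cv2.imread("pics/scene0.png"); a=p[150:290,95:340]; b=cv2.resize(a,None,fx=3.2,fy=3.2,interpolation=cv2.INTER_CUBIC)
cv2.imwrite("pics/scenec.png",b)
for u,v,z in [(286,161,.064),(283,203,.064),(349,190,.064),(320,129,.044),(213,177,.0785),(222,176,.0425)]: print(u,v,onplane("top",u,v,z).round(3))
E
```

```text
286 161 [ 0.569 -0.129  0.064]
283 203 [ 0.433 -0.117  0.064]
349 190 [ 0.472 -0.33   0.064]
320 129 [ 0.678 -0.245  0.044]
213 177 [0.517 0.107 0.079]
222 176 [0.525 0.08  0.042]
```

View pics/topc.png

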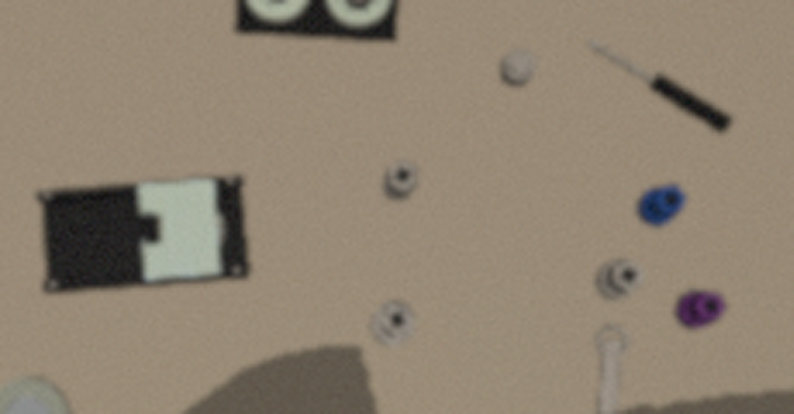

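View pics/scenec.png

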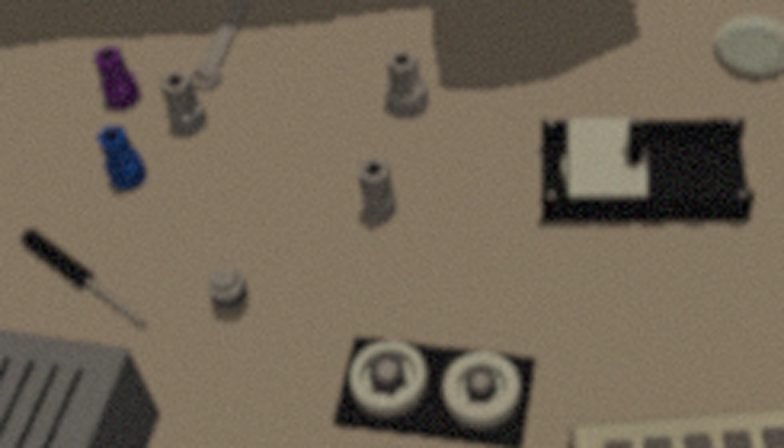

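```bash
python3 - <<'E'
from h import *
f=3.45
def P(u,v,z): return onplane("top",u/f+170,v/f+110,z)
for c in [(38,192),(240,178),(247,273),(47,291)]: print("blockcorner",P(*c,.038).round(4))
for c in [(138,184),(215,179),(221,274),(144,280)]: print("plate",P(*c,.0425).round(4))
d=np.load("pics/top0.npy")
for n,c in dict(sA=(400,180),sB=(394,322),sC=(618,278)).items(): print(n,P(*c,.04).round(3))
p=cv2.imread("pics/top0.png"); print(d[177,225],depthpt("top",225,177,d[177,225]))
E
```

```text
blockcorner [0.5612 0.2157 0.038 ]
blockcorner [0.5727 0.0222 0.038 ]
blockcorner [0.4813 0.0163 0.038 ]
blockcorner [0.466  0.2065 0.038 ]
plate [0.5672 0.1196 0.0425]
plate [0.5713 0.046  0.0425]
plate [0.4801 0.0409 0.0425]
plate [0.4752 0.1139 0.0425]
sA [ 0.569 -0.131  0.04 ]
sB [ 0.433 -0.123  0.04 ]
sC [ 0.473 -0.336  0.04 ]
1.4648843 [0.52197975 0.07059663 0.03766965]
```

>>> apply_moves(
  grip=[-1,-1,-1,-1,-1,-1,-1,-1,-1,-1],
  dp=[
    [-2,-2.2,0],
    [-4,-4.4,0],
    [-6,-6.6,0],
    [-8,-8.8,0],
    [-10,-11,0],
    [-12,-13.2,0],
    [-14,-15.4,0],
    [-16,-17.6,0],
    [-18,-19.8,0],
    [-20,-22,0],
  ],
  turn=[
    [0,0,-6.9],
    [0,0,-13.8],
    [0,0,-20.7],
    [0,0,-27.6],
    [0,0,-34.5],
    [0,0,-41.4],
    [0,0,-48.3],
    [0,0,-55.2],
    [0,0,-62.1],
    [0,0,-69],
  ],
)

```text
time_s: 0.98
tool_pos: [0.3685, -0.2683, 0.2531]
ee_rot: [-3.142, 0.0, 0.075]
wrist_force: [0.5, -0.2, 0.7]
width: 0.0852
```

```bash
cat >> h.py <<'E'
def to_tool(dP,yaw): # world shift (m) -> tool cm
    c,s=np.cos(yaw),np.sin(yaw); return np.round(100*np.array([dP[0]*c+dP[1]*s,dP[0]*s-dP[1]*c,-dP[2]]),2)
def goto(P,yaw):
    s=sense(); y=s["ee_rot"][2]; print("t",s["time_s"],"pos",s["tool_pos"].round(4),"rot",s["ee_rot"].round(3),"F",s["wrist_force"].round(1),"w",round(s["width"],4))
    d=(yaw-y+np.pi)%(2*np.pi)-np.pi
    print("dp cm",to_tool(np.array(P)-s["tool_pos"],y),"turn z deg",round(-np.degrees(d),1))
E
python3 - <<'E'
from h import *
goto((.52,.09,.25),1.641)
p,d=capture("wrist"); cv2.imwrite("pics/w1.png",p)
E
```

```text
t 0.9833 pos [ 0.3685 -0.2683  0.2531] rot [-3.142  0.     0.075] F [ 0.5 -0.2  0.7] w 0.0852
dp cm [ 17.79 -34.6    0.31] turn z deg -89.7
```

View pics/w1.png

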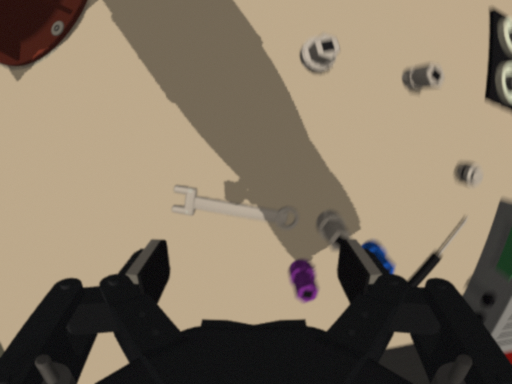

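>>> apply_moves(
  grip=[-1,-1,-1,-1,-1,-1,-1,-1,-1,-1],
  dp=[
    [1.4,-2.7,0],
    [2.8,-5.4,0],
    [4.2,-8.1,0],
    [5.6,-10.8,0],
    [7,-13.5,0],
    [8.4,-16.2,0],
    [9.8,-18.9,0],
    [11.2,-21.6,0],
    [12.6,-24.3,0],
    [14,-27,0],
  ],
  turn=[
    [0,0,-6.9],
    [0,0,-13.8],
    [0,0,-20.7],
    [0,0,-27.6],
    [0,0,-34.5],
    [0,0,-41.4],
    [0,0,-48.3],
    [0,0,-55.2],
    [0,0,-62.1],
    [0,0,-69],
  ],
)

```text
time_s: 1.87
tool_pos: [0.4896, 0.0108, 0.2532]
ee_rot: [3.142, 0.0, 1.279]
wrist_force: [0.0, 0.3, 0.7]
width: 0.0851
```

```bash

python3 - <<'E'
from h import *
goto((.5217,.106,.2),1.641)
p,d=capture("wrist"); cv2.imwrite("pics/w2.png",p)
E
```

```text
t 1.8667 pos [0.4896 0.0108 0.2532] rot [3.142 0.    1.279] F [0.  0.3 0.7] w 0.0851
dp cm [10.04  0.34  5.32] turn z deg -20.7
```

View pics/w2.png

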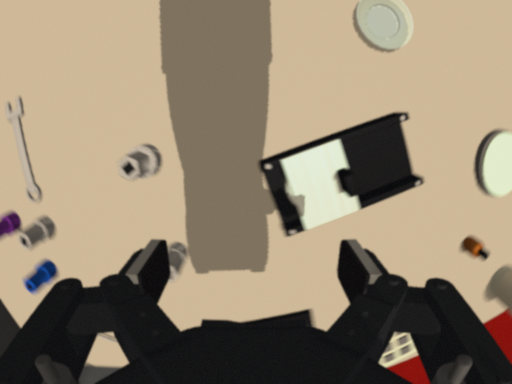

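```bash

python3 - <<'E'
from h import *
s=sense(); t=(s["tool_pos"],s["ee_rot"])
p=cv2.imread("pics/w2.png"); a=p[100:250,250:440]; cv2.imwrite("pics/w2c.png",cv2.resize(a,None,fx=4,fy=4,interpolation=cv2.INTER_CUBIC))
for u,v in [(261,162),(404,115),(421,182),(289,234)]: print(onplane("wrist",u,v,.038,t).round(4))
print(onplane("wrist",348,180,.0785,t).round(4))
E
```

```text
[0.4823 0.028  0.038 ]
[0.4709 0.2137 0.038 ]
[0.5612 0.2237 0.038 ]
[0.578  0.0372 0.038 ]
[0.5184 0.1125 0.0785]
```

View pics/w2c.png

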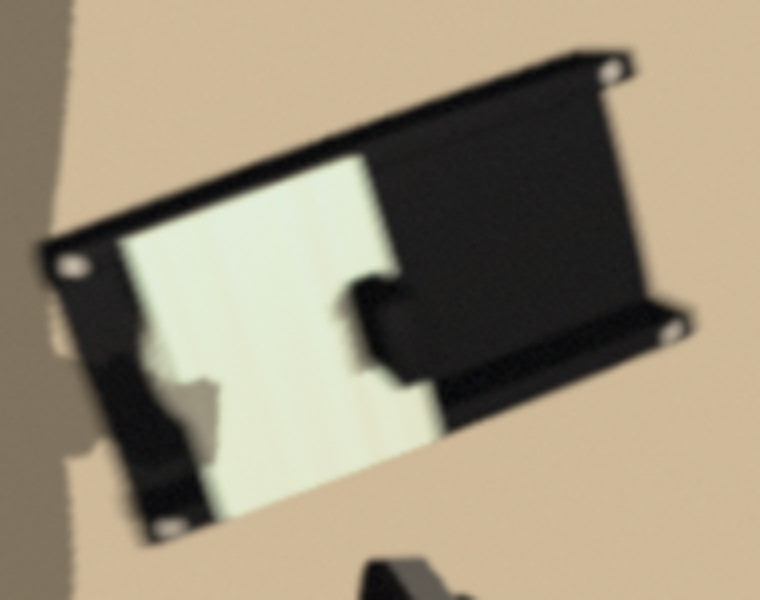

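```bash

python3 - <<'E'
from h import *
t=((.4896,.0108,.2532),(np.pi,0,1.279))
s=sense();print(s["tool_pos"],s["ee_rot"])
B=[onplane("wrist",250+u/4,100+v/4,.038,t) for u,v in [(45,240),(635,62),(692,325),(150,543)]]
for b in B: print(b.round(4))
d=(B[1]+B[2]-B[0]-B[3]); print("yaw",np.degrees(np.arctan2(-d[0],d[1])), "centre",sum(B)/4)
print(onplane("wrist",250+385/4,100+325/4,.0785,t).round(4))
goto((.5217,.106,.15),1.641)
E
```

```text
[0.4907393  0.01461455 0.25301858] [ 3.14133911e+00 -2.17422887e-03  1.29073371e+00]
[0.479  0.0247 0.038 ]
[0.4739 0.2162 0.038 ]
[0.5621 0.2217 0.038 ]
[0.5787 0.0296 0.038 ]
yaw 3.223016602691149 centre [0.52341422 0.12304862 0.038     ]
[0.519  0.1059 0.0785]
t 1.9167 pos [0.4907 0.0146 0.253 ] rot [ 3.141e+00 -2.000e-03  1.291e+00] F [-0.3  3.2 -0.6] w 0.0854
dp cm [ 9.64  0.45 10.3 ] turn z deg -20.1
```

>>> apply_moves(
  grip=[-1,-1,-1,-1,-1,-1,-1,-1,-1,-1],
  dp=[
    [2,0,1],
    [4,0,2],
    [6,0,3],
    [7.5,0.2,4.5],
    [9,0.3,6],
    [9.6,0.4,7],
    [9.6,0.4,7],
    [9.6,0.4,7],
    [9.6,0.4,7],
    [9.6,0.4,7],
  ],
  turn=[
    [0,0,-5],
    [0,0,-10],
    [0,0,-15],
    [0,0,-20],
    [0,0,-20],
    [0,0,-20],
    [0,0,-20],
    [0,0,-20],
    [0,0,-20],
    [0,0,-20],
  ],
)

```text
time_s: 2.75
tool_pos: [0.5216, 0.0991, 0.1844]
ee_rot: [3.14, 0.0, 1.621]
wrist_force: [0.0, -0.0, -0.7]
width: 0.0856
```

```bash

python3 - <<'E'
from h import *
goto((.5217,.106,.0705),1.641)
p,d=capture("wrist"); cv2.imwrite("pics/w3.png",p)
E
```

```text
t 2.75 pos [0.5216 0.0991 0.1844] rot [3.14  0.    1.621] F [ 0.  -0.  -0.7] w 0.0856
dp cm [ 0.69  0.04 11.39] turn z deg -1.1
```

View pics/w3.png

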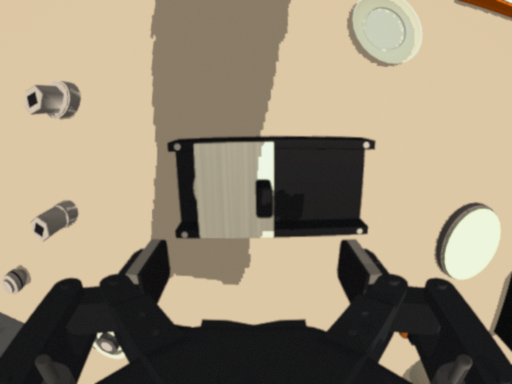

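```bash

python3 - <<'E'
from h import *
t=((.5216,.0991,.1844),sense()["ee_rot"])
B=[onplane("wrist",u,v,.038,t) for u,v in [(178,147),(366,146),(360,231),(184,235)]]
for b in B: print(b.round(4))
d=(B[1]+B[2]-B[0]-B[3]); print("yaw",np.degrees(np.arctan2(-d[0],d[1])), "centre",sum(B)/4)
print(onplane("wrist",264,187,.0785,t).round(4))
p=cv2.imread("pics/w3.png"); a=p[120:260,150:390]; cv2.imwrite("pics/w3c.png",cv2.resize(a,None,fx=3.3,fy=3.3,interpolation=cv2.INTER_CUBIC))
E
```

```text
[0.4877 0.0288 0.038 ]
[0.4765 0.2047 0.038 ]
[0.5627 0.2113 0.038 ]
[0.5752 0.0335 0.038 ]
yaw 3.832712171372251 centre [0.5255174  0.11954983 0.038     ]
[0.5116 0.1081 0.0785]
```

View pics/w3c.png

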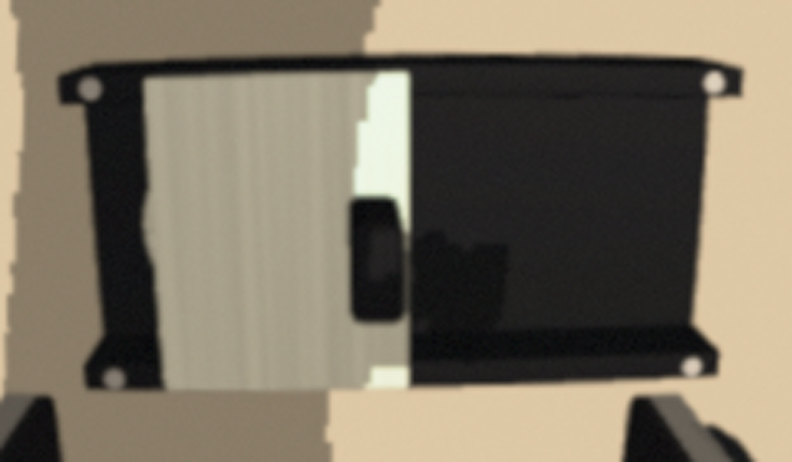

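```bash

python3 - <<'E'
from h import *
t=((.5216,.0991,.1844),sense()["ee_rot"])
print(onplane("wrist",265,203,.0785,t).round(4))
goto((.522,.107,.0705),1.639)
E
```

```text
[0.5248 0.1097 0.0785]
t 2.8 pos [0.5216 0.0991 0.1844] rot [3.14  0.    1.621] F [ 0.1  0.1 -0.4] w 0.0856
dp cm [ 0.78  0.08 11.39] turn z deg -1.0
```

>>> apply_moves(
  grip=[-1,-1,-1,-1,-1,1,1,1,1,1],
  dp=[
    [0.3,0.1,2.8],
    [0.8,0.1,5.6],
    [0.8,0.1,8.4],
    [0.9,0.1,10.5],
    [0.9,0.1,11.4],
    [0.9,0.1,11.4],
    [0.9,0.1,11.4],
    [0.9,0.1,11.4],
    [0.9,0.1,11.4],
    [0.9,0.1,11.4],
  ],
  turn=[
    [0,0,-1],
    [0,0,-1],
    [0,0,-1],
    [0,0,-1],
    [0,0,-1],
    [0,0,-1],
    [0,0,-1],
    [0,0,-1],
    [0,0,-1],
    [0,0,-1],
  ],
  force=30,
)

```text
time_s: 3.63
tool_pos: [0.5227, 0.1088, 0.0707]
ee_rot: [3.139, 0.0, 1.64]
wrist_force: [-0.3, -0.9, -0.1]
width: 0.0256
```

>>> apply_moves(
  grip=[1,1,1,1,1,1,1,1,1,1],
  dp=[
    [0,0,0],
    [0,0,0],
    [0,0,0],
    [0.5,0,0],
    [1.2,0,0],
    [2.2,0,0],
    [3.2,0,0],
    [4.2,0,0],
    [5.2,0,0],
    [6,0,0],
  ],
  turn=[
    [0,0,0],
    [0,0,0],
    [0,0,0],
    [0,0,0],
    [0,0,0],
    [0,0,0],
    [0,0,0],
    [0,0,0],
    [0,0,0],
    [0,0,0],
  ],
)

```text
time_s: 4.47
tool_pos: [0.5184, 0.169, 0.0704]
ee_rot: [3.14, 0.001, 1.64]
wrist_force: [-0.1, -3.3, 6.1]
width: 0.0134
```

```bash

python3 - <<'E'
from h import *
goto((.522,.107,.0705),1.639)
p,d=capture("wrist"); cv2.imwrite("pics/w4.png",p)
E
```

```text
t 4.4667 pos [0.5184 0.169  0.0704] rot [3.14e+00 1.00e-03 1.64e+00] F [-0.1 -3.3  6.1] w 0.0134
dp cm [-6.21 -0.06 -0.01] turn z deg 0.0
```

View pics/w4.png

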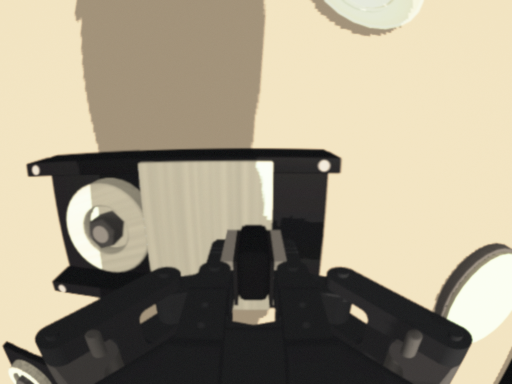

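Cover slid ~60 mm so far; the nut is visible at (104,229). Pull on until the stop.

>>> apply_moves(
  grip=[1,1,1,1,1,1,1,1,1,1],
  dp=[
    [0.3,0,0],
    [0.6,0,0],
    [0.9,0,0],
    [1.2,0,0],
    [1.4,0,0],
    [1.6,0,0],
    [1.8,0,0],
    [1.8,0,0],
    [1.8,0,0],
    [1.8,0,0],
  ],
  turn=[
    [0,0,0],
    [0,0,0],
    [0,0,0],
    [0,0,0],
    [0,0,0],
    [0,0,0],
    [0,0,0],
    [0,0,0],
    [0,0,0],
    [0,0,0],
  ],
)

```text
time_s: 5.35
tool_pos: [0.5175, 0.1831, 0.0703]
ee_rot: [3.14, 0.008, 1.637]
wrist_force: [-0.2, -22.0, 7.0]
width: 0.0134
```

>>> apply_moves(
  grip=[1,1,-1,-1,-1,-1,-1,-1,-1,-1],
  dp=[
    [-0.25,0,0],
    [-0.35,0,0],
    [-0.35,0,0],
    [-0.35,0,0],
    [-0.35,0,0],
    [-0.35,0,0],
    [-0.35,0,-1],
    [-0.4,0,-4],
    [-3,0,-7],
    [-6,0,-10],
  ],
  turn=[
    [0,0,0],
    [0,0,0],
    [0,0,0],
    [0,0,0],
    [0,0,0],
    [0,0,0],
    [0,0,0],
    [0,0,0],
    [0,0,0],
    [0,0,0],
  ],
)

```text
time_s: 6.18
tool_pos: [0.5199, 0.1281, 0.1705]
ee_rot: [-3.141, -0.0, 1.643]
wrist_force: [1.1, -0.2, -0.2]
width: 0.0852
```

```bash

python3 - <<'E'
from h import *
goto((.525,.072,.19),1.639)
E
```

```text
t 6.1833 pos [0.5199 0.1281 0.1705] rot [-3.141 -0.     1.643] F [ 1.1 -0.2 -0.2] w 0.0852
dp cm [-5.63  0.11 -1.95] turn z deg 0.2
```

>>> apply_moves(
  grip=[-1,-1,-1,-1,-1,-1,-1,-1,-1,-1],
  dp=[
    [-2,0.1,-1],
    [-4,0.1,-2],
    [-5,0.1,-2],
    [-5,0.1,-2],
    [-5,0.1,-2],
    [-5,0.1,-2],
    [-5,0.1,-2],
    [-5,0.1,-2],
    [-5,0.1,-2],
    [-5,0.1,-2],
  ],
  turn=[
    [0,0,0],
    [0,0,0],
    [0,0,0],
    [0,0,0],
    [0,0,0],
    [0,0,0],
    [0,0,0],
    [0,0,0],
    [0,0,0],
    [0,0,0],
  ],
)

```text
time_s: 7.02
tool_pos: [0.5248, 0.0781, 0.1885]
ee_rot: [-3.141, 0.0, 1.641]
wrist_force: [1.5, -0.4, -0.2]
width: 0.0856
```

```bash

python3 - <<'E'
from h import *
goto((.525,.072,.19),1.639)
p,d=capture("wrist"); cv2.imwrite("pics/w5.png",p); np.save("pics/w5.npy",d)
a=p[90:290,170:410]; cv2.imwrite("pics/w5c.png",cv2.resize(a,None,fx=3,fy=3,interpolation=cv2.INTER_CUBIC))
p,d=capture("top"); cv2.imwrite("pics/t5.png",p)
E
```

```text
t 7.0167 pos [0.5248 0.0781 0.1885] rot [-3.141  0.     1.641] F [ 1.5 -0.4 -0.2] w 0.0856
dp cm [-0.61 -0.02 -0.15] turn z deg 0.1
```

View pics/w5c.png

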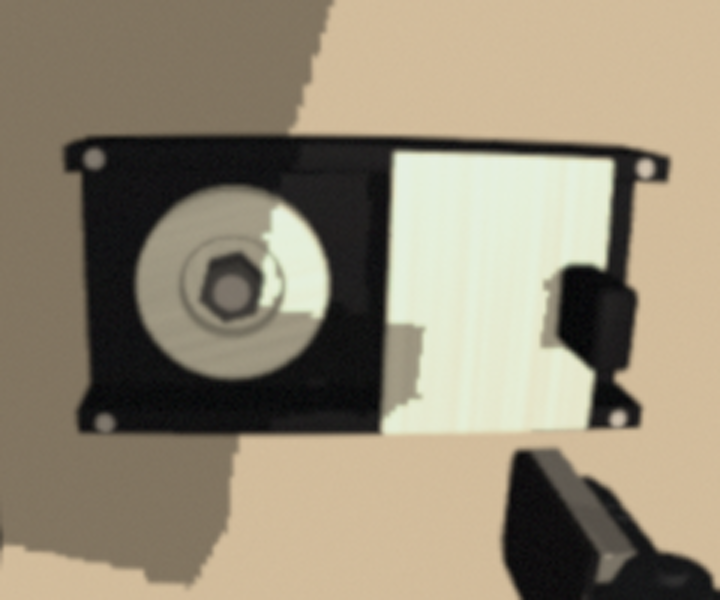

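View pics/w5.png

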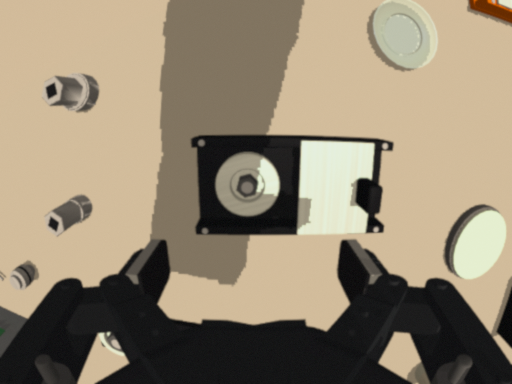

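```bash

python3 - <<'E'
from h import *
p=cv2.imread("pics/w5.png"); t=((.5248,.0781,.1885),sense()["ee_rot"]); print(t)
g=cv2.cvtColor(p,cv2.COLOR_BGR2GRAY)
m=np.zeros_like(g); m[146:220,208:290]=(g[146:220,208:290]>75)*255
cs,_=cv2.findContours(m,cv2.RETR_EXTERNAL,cv2.CHAIN_APPROX_NONE); c=max(cs,key=cv2.contourArea)
e=cv2.fitEllipse(cv2.convexHull(c)); print(e, len(c))
P=np.array([onplane("wrist",*q[0],.028,t) for q in cv2.convexHull(c)])
(cx,cy),r=cv2.minEnclosingCircle(P[:,:2].astype(np.float32)); print("disk",cx,cy,r)
A=np.c_[2*P[:,0],2*P[:,1],np.ones(len(P))]; s=np.linalg.lstsq(A,(P[:,:2]**2).sum(1),rcond=None)[0]; print("ls",s[:2],np.sqrt(s[2]+s[0]**2+s[1]**2))
a=p[168:205,228:268]; b=cv2.resize(a,None,fx=16,fy=16,interpolation=cv2.INTER_CUBIC); b=cv2.convertScaleAbs(b,alpha=1.3); cv2.imwrite("pics/w5n.png",b)
E
```

```text
((0.5248, 0.0781, 0.1885), array([-3.14149365e+00,  5.88408109e-05,  1.64042904e+00]))
((247.2197265625, 183.77296447753906), (64.02015686035156, 64.95360565185547), 72.45699310302734) 181
disk 0.5267740488052368 0.07313718646764755 0.03251757472753525
ls [0.52690549 0.07323954] 0.03207683023969535
```

View pics/w5n.png

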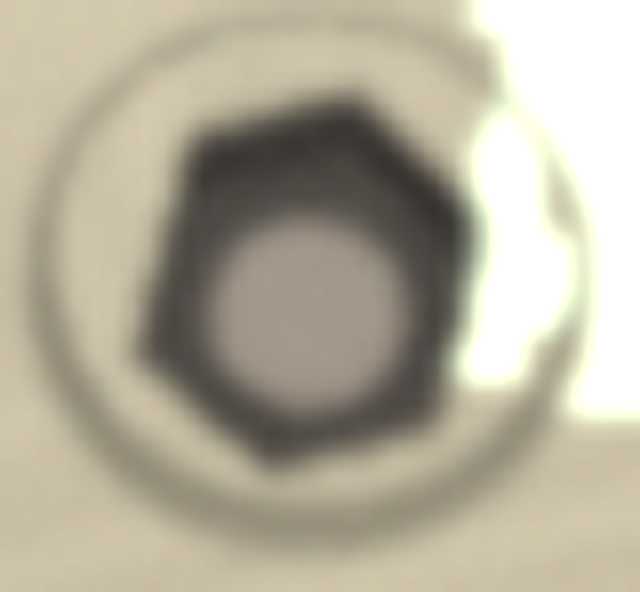

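```bash

python3 - <<'E'
from h import *
goto((.560,-.131,.20),1.641)
E
```

```text
t 7.1167 pos [0.5249 0.0778 0.1887] rot [-3.141  0.     1.64 ] F [-0.1 -0.5  1.2] w 0.0856
dp cm [-21.08   2.05  -1.13] turn z deg -0.0
```

>>> apply_moves(
  grip=[-1,-1,-1,-1,-1,-1,-1,-1,-1,-1],
  dp=[
    [-3,0.4,-1],
    [-6,0.8,-1],
    [-9,1.2,-1],
    [-12,1.6,-1],
    [-15,2,-1],
    [-18,2,-1],
    [-20.5,2,-1],
    [-21,2,-1],
    [-21,2,-1],
    [-21,2,-1],
  ],
  turn=[
    [0,0,0],
    [0,0,0],
    [0,0,0],
    [0,0,0],
    [0,0,0],
    [0,0,0],
    [0,0,0],
    [0,0,0],
    [0,0,0],
    [0,0,0],
  ],
)

```text
time_s: 7.95
tool_pos: [0.5593, -0.1301, 0.1986]
ee_rot: [-3.141, -0.0, 1.64]
wrist_force: [-0.2, -0.0, 0.6]
width: 0.0851
```

```bash

python3 - <<'E'
from h import *
s=sense(); print(s["tool_pos"],s["ee_rot"],s["qd"].round(3))
p,d=capture("wrist"); cv2.imwrite("pics/w6.png",p); np.save("pics/w6.npy",d)
E
```

```text
[ 0.5592813  -0.13014737  0.19863344] [-3.14130371e+00 -4.84460401e-04  1.63954323e+00] [ 0.024 -0.009 -0.006  0.001  0.003  0.001]
```

View pics/w6.png

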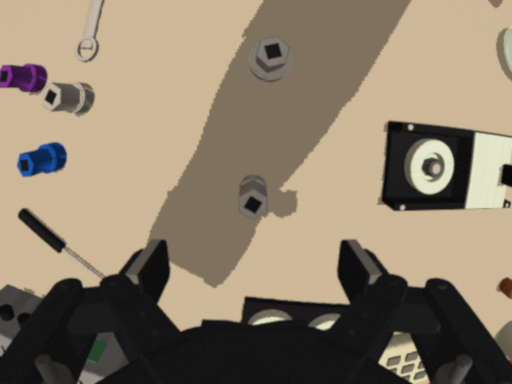

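```bash

python3 - <<'E'
from h import *
p=cv2.imread("pics/w6.png")
a=p[165:230,220:300]; b=cv2.resize(a,None,fx=9,fy=9,interpolation=cv2.INTER_CUBIC); b=cv2.convertScaleAbs(b,alpha=1.5); cv2.imwrite("pics/w6n.png",b)
E
```

```text
(no output)
```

View pics/w6n.png

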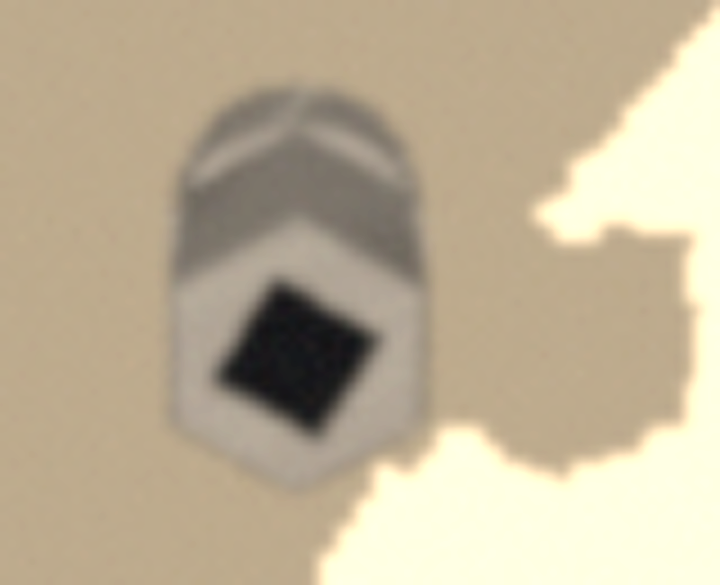

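```bash

python3 - <<'E'
from h import *
s=sense(); t=(s["tool_pos"],s["ee_rot"])
for u,v in [(298,354),(175,354),(422,354),(298,218),(298,490)]: print(onplane("wrist",220-.5+u/9+.05,165-.5+v/9+.05,.064,t).round(4))
# top cam
P=onplane("wrist",252.7,203.9,.064,t); P[2]=.042
goto(P,t[1][2]); print(proj("top",[P[0],P[1],.064]),proj("scene",[P[0],P[1],.064]))
E
```

```text
[ 0.5727 -0.1282  0.064 ]
[ 0.5735 -0.1405  0.064 ]
[ 0.5718 -0.1158  0.064 ]
[ 0.5586 -0.1292  0.064 ]
[ 0.5872 -0.1272  0.064 ]
t 8.0 pos [ 0.5593 -0.1296  0.1987] rot [-3.141 -0.     1.641] F [-0.2  0.3 -0. ] w 0.0854
dp cm [ 0.05  1.34 15.67] turn z deg -0.0
(np.float64(285.70011736702713), np.float64(159.8723403746726)) (np.float64(211.1117286370676), np.float64(202.1238870418476))
```

>>> apply_moves(
  grip=[-1,-1,-1,-1,-1,-1,-1,-1,-1,-1],
  dp=[
    [0,0.5,2],
    [0,1.1,4],
    [0,1.1,6],
    [0,1.1,6.5],
    [0,1.1,6.5],
    [0,1.1,6.5],
    [0,1.1,6.5],
    [0,1.1,6.5],
    [0,1.1,6.5],
    [0,1.1,6.5],
  ],
  turn=[
    [0,0,0],
    [0,0,0],
    [0,0,0],
    [0,0,0],
    [0,0,0],
    [0,0,0],
    [0,0,0],
    [0,0,0],
    [0,0,0],
    [0,0,0],
  ],
)

```text
time_s: 8.83
tool_pos: [0.5707, -0.13, 0.1346]
ee_rot: [3.141, 0.001, 1.64]
wrist_force: [-0.4, -0.6, 0.3]
width: 0.0853
```

```bash

python3 - <<'E'
from h import *
s=sense(); t=(s["tool_pos"],s["ee_rot"]); print(t)
p,d=capture("wrist"); cv2.imwrite("pics/w7.png",p)
u,v=map(int,proj("wrist",[.572,-.128,.064],t)); print(u,v)
u-=50;v-=40
a=p[v:v+90,u:u+100]; b=cv2.resize(a,None,fx=7,fy=7,interpolation=cv2.INTER_CUBIC); b=cv2.convertScaleAbs(b,alpha=1.5); cv2.imwrite("pics/w7n.png",b); print(u,v)
E
```

```text
(array([ 0.57073482, -0.12995504,  0.13456868]), array([3.14057300e+00, 6.70789990e-04, 1.63998066e+00]))
254 215
204 175
```

View pics/w7n.png

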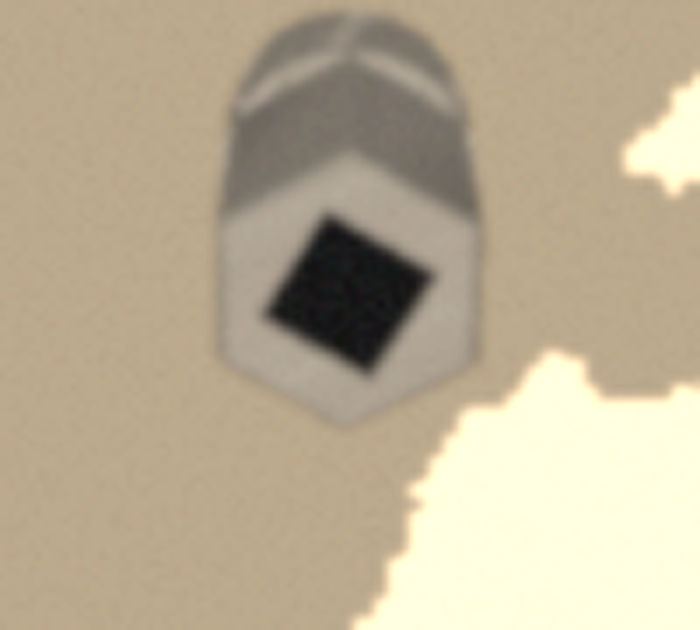

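```bash

python3 - <<'E'
from h import *
s=sense(); t=(s["tool_pos"],s["ee_rot"])
V=[onplane("wrist",204-.43+u/7,175-.43+v/7,.064,t) for u,v in [(349,150),(476,220),(474,360),(347,427),(220,355),(222,216)]]
for a in V: print(a.round(4))
c=np.mean(V,0); print("c",c, [np.degrees(np.arctan2(a[1]-c[1],a[0]-c[0])).round(1) for a in V],[np.hypot(*(a-c)[:2]).round(4) for a in V])
goto((c[0],c[1],.042),t[1][2])
E
```

```text
[ 0.5582 -0.1297  0.064 ]
[ 0.5644 -0.1169  0.064 ]
[ 0.579  -0.1158  0.064 ]
[ 0.5871 -0.1278  0.064 ]
[ 0.5802 -0.141   0.064 ]
[ 0.5657 -0.1415  0.064 ]
c [ 0.57241215 -0.12876857  0.064     ] [np.float64(-176.4), np.float64(124.0), np.float64(63.3), np.float64(3.6), np.float64(-57.4), np.float64(-117.8)] [np.float64(0.0143), np.float64(0.0143), np.float64(0.0145), np.float64(0.0147), np.float64(0.0145), np.float64(0.0144)]
t 8.8833 pos [ 0.5706 -0.1299  0.1343] rot [3.141 0.    1.64 ] F [-1.2  1.1 -0.7] w 0.0853
dp cm [0.1  0.18 9.23] turn z deg -0.0
```

>>> apply_moves(
  grip=[-1,-1,-1,-1,-1,1,1,1,1,1],
  dp=[
    [0.1,0.2,2],
    [0.1,0.2,4],
    [0.1,0.2,6],
    [0.1,0.2,7.5],
    [0.1,0.2,8.2],
    [0.1,0.2,8.2],
    [0.1,0.2,8.2],
    [0.1,0.2,8.2],
    [0.1,0.2,8.2],
    [0.1,0.2,8.2],
  ],
  turn=[
    [0,0,0],
    [0,0,0],
    [0,0,0],
    [0,0,0],
    [0,0,0],
    [0,0,0],
    [0,0,0],
    [0,0,0],
    [0,0,0],
    [0,0,0],
  ],
  force=60,
)

```text
time_s: 9.72
tool_pos: [0.573, -0.129, 0.0529]
ee_rot: [3.14, 0.001, 1.64]
wrist_force: [0.5, 2.9, 1.6]
width: 0.0256
```

>>> apply_moves(
  grip=[1,1,1,1,1,1,1,1,1,1],
  dp=[
    [0,0,0],
    [0,0,0],
    [0,0,0],
    [0,0,-0.5],
    [0,0,-2],
    [0,0,-4],
    [0,0,-6],
    [0,0,-8],
    [0,0,-9],
    [0,0,-9],
  ],
  turn=[
    [0,0,0],
    [0,0,0],
    [0,0,0],
    [0,0,0],
    [0,0,0],
    [0,0,0],
    [0,0,0],
    [0,0,0],
    [0,0,0],
    [0,0,0],
  ],
)

```text
time_s: 10.55
tool_pos: [0.5736, -0.1292, 0.1445]
ee_rot: [3.138, 0.002, 1.64]
wrist_force: [0.2, -0.5, -1.2]
width: 0.0253
```

```bash

python3 - <<'E'
from h import *
goto((.526,.0725,.125),1.417)
p,d=capture("wrist"); cv2.imwrite("pics/w8.png",p)
E
```

```text
t 10.55 pos [ 0.5736 -0.1292  0.1445] rot [3.138e+00 2.000e-03 1.640e+00] F [ 0.2 -0.5 -1.2] w 0.0253
dp cm [20.45 -3.35  1.95] turn z deg 12.8
```

View pics/w8.png

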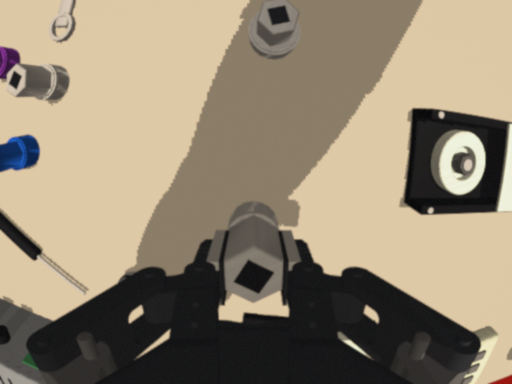

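```bash

python3 - <<'E'
from h import *
p=cv2.imread("pics/w8.png")
a=p[190:310,200:310]; b=cv2.resize(a,None,fx=5,fy=5,interpolation=cv2.INTER_CUBIC); b=cv2.convertScaleAbs(b,alpha=1.4); cv2.imwrite("pics/w8n.png",b)
E
```

```text
(no output)
```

View pics/w8n.png

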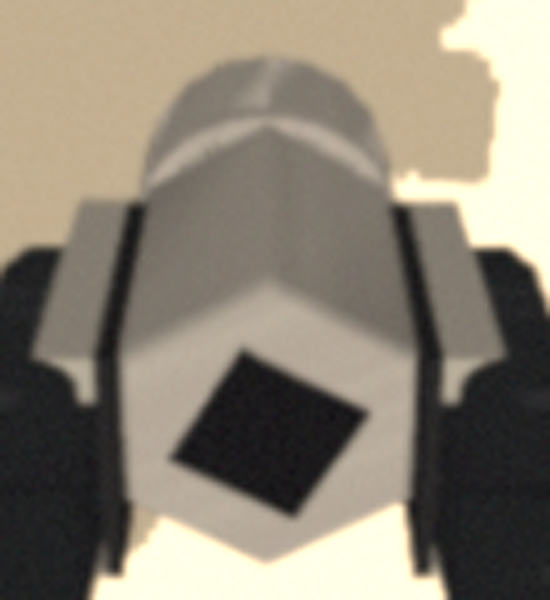

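```bash

python3 - <<'E'
from h import *
t=(np.zeros(3),np.zeros(3))
f=lambda u,v:onplane("wrist",200-.4+u/5,190-.4+v/5,-.0111,t)
V=np.array([f(*q) for q in [(267,280),(418,355),(412,498),(267,562),(125,500),(118,352)]]); print((V*1e3).round(1), V.mean(0)*1e3)
H=np.array([f(*q) for q in [(243,350),(370,410),(295,517),(172,460)]]); print(H.mean(0)*1e3)
# nut from earlier view w5, in tool frame
s=R.from_euler("xyz",[-3.1415,0,1.6404]).as_matrix()
print("nut tool w5", s.T@(np.array([.5269,.0732,.028])-[.5248,.0781,.1885])*1e3)
E
```

```text
[[  1.  -14.6 -11.1]
 [ 13.7  -7.5 -11.1]
 [ 13.8   7.1 -11.1]
 [  1.   14.1 -11.1]
 [-11.6   7.4 -11.1]
 [-11.6  -7.7 -11.1]] [  1.02929733  -0.20189741 -11.1       ]
[  1.21183392   0.47628238 -11.1       ]
nut tool w5 [ -5.03418507   1.76900336 160.49983678]
```

>>> apply_moves(
  grip=[1,1,1,1,1,1,1,1,1,1],
  dp=[
    [3,-0.5,0],
    [6,-1,0],
    [9,-1.5,0],
    [12,-2,0],
    [15,-2.5,0],
    [18,-3,0],
    [20,-3.2,0],
    [20.4,-3.2,0],
    [20.4,-3.2,0],
    [20.4,-3.2,0],
  ],
  turn=[
    [0,0,3],
    [0,0,6],
    [0,0,9],
    [0,0,12],
    [0,0,12.8],
    [0,0,12.8],
    [0,0,12.8],
    [0,0,12.8],
    [0,0,12.8],
    [0,0,12.8],
  ],
)

```text
time_s: 11.43
tool_pos: [0.5259, 0.0724, 0.1407]
ee_rot: [-3.14, 0.001, 1.417]
wrist_force: [0.1, -0.3, -3.1]
width: 0.0252
```

```bash

python3 - <<'E'
from h import *
goto((.527,.0722,.12),1.417)
p,d=capture("wrist"); cv2.imwrite("pics/w9.png",p)
E
```

```text
t 11.4333 pos [0.5259 0.0724 0.1407] rot [-3.140e+00  1.000e-03  1.417e+00] F [ 0.1 -0.3 -3.1] w 0.0252
dp cm [0.   0.11 2.07] turn z deg -0.0
```

View pics/w9.png

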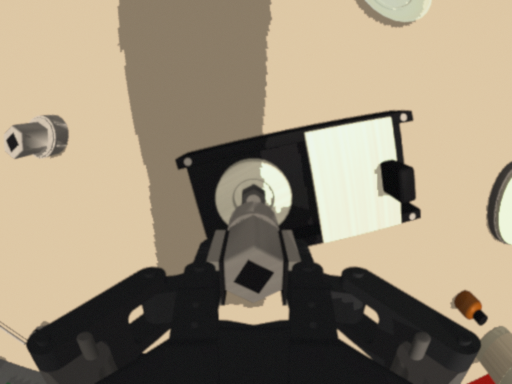

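```bash

python3 - <<'E'
from h import *
p=cv2.imread("pics/w9.png")
a=p[150:250,200:310]; b=cv2.resize(a,None,fx=6,fy=6,interpolation=cv2.INTER_CUBIC); b=cv2.convertScaleAbs(b,alpha=1.1); cv2.imwrite("pics/w9n.png",b)
E
```

```text
(no output)
```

View pics/w9n.png

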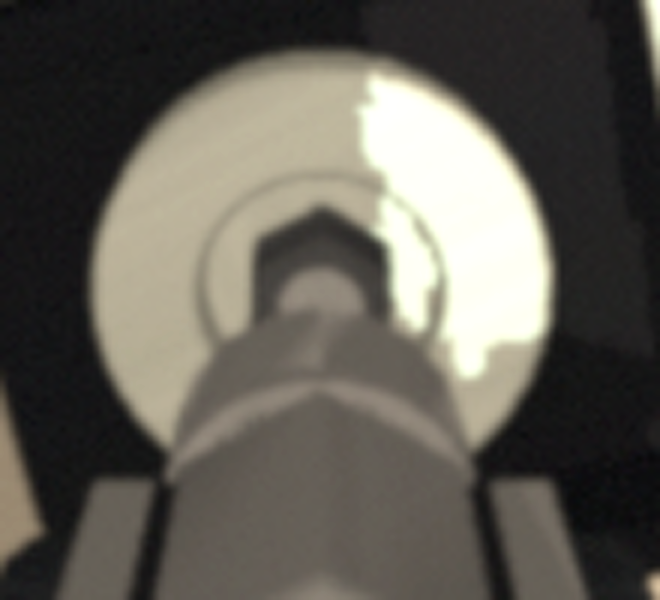

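```bash

python3 - <<'E'
from h import *
t=(np.zeros(3),np.zeros(3)); z=.1407-.028
f=lambda u,v,z:(onplane("wrist",200-.42+u/6,150-.42+v/6,z,t)*1e3).round(2)
print("well L,R,T",f(200,285,z),f(447,285,z),f(322,175,z))
print("disk L,R,T",f(92,280,z),f(552,280,z),f(322,66,z),f(322,50,z))
print("nut base L R at floor z=.018", f(255,240,z+.01),f(388,240,z+.01),"far vertex",f(321,205,z+.01))
print("bolt?",f(322,265,z-.006))
# fit circle to disk boundary
p=cv2.imread("pics/w9.png"); g=cv2.cvtColor(p,cv2.COLOR_BGR2GRAY)
E
```

```text
well L,R,T [-15.56   0.39 112.7 ] [ 18.29   0.37 112.7 ] [  1.15 -15.04 112.7 ]
disk L,R,T [-30.46  -0.31 112.7 ] [ 32.77  -0.35 112.7 ] [  1.14 -29.9  112.7 ] [  1.14 -32.05 112.7 ]
nut base L R at floor z=.018 [ -8.35  -3.35 122.7 ] [ 10.5   -3.37 122.7 ] far vertex [  1.01  -8.46 122.7 ]
bolt? [  1.16  -4.14 106.7 ]
```

>>> apply_moves(
  grip=[1,1,1,1,1,1,1,1,1,1],
  dp=[
    [0,0.15,1.5],
    [0,0.15,3],
    [0,0.15,4],
    [0,0.15,4.6],
    [0,0.15,5],
    [0,0.15,5.2],
    [0,0.15,5.4],
    [0,0.15,5.6],
    [0,0.15,5.8],
    [0,0.15,5.8],
  ],
  turn=[
    [0,0,0],
    [0,0,0],
    [0,0,0],
    [0,0,0],
    [0,0,0],
    [0,0,0],
    [0,0,0],
    [0,0,0],
    [0,0,0],
    [0,0,0],
  ],
  force=70,
)

```text
time_s: 12.32
tool_pos: [0.5278, 0.0725, 0.0837]
ee_rot: [3.141, 0.0, 1.417]
wrist_force: [-0.8, 0.5, -0.8]
width: 0.0251
```

```bash

python3 - <<'E'
from h import *
goto((.527,.0722,.071),1.417)
p,d=capture("wrist"); cv2.imwrite("pics/w10.png",p)
a=p[150:250,200:310]; b=cv2.resize(a,None,fx=6,fy=6,interpolation=cv2.INTER_CUBIC); b=cv2.convertScaleAbs(b,alpha=1.3); cv2.imwrite("pics/w10n.png",b)
E
```

```text
t 12.3167 pos [0.5278 0.0725 0.0837] rot [3.141 0.    1.417] F [-0.8  0.5 -0.8] w 0.0251
dp cm [-0.04 -0.07  1.27] turn z deg -0.0
```

View pics/w10n.png

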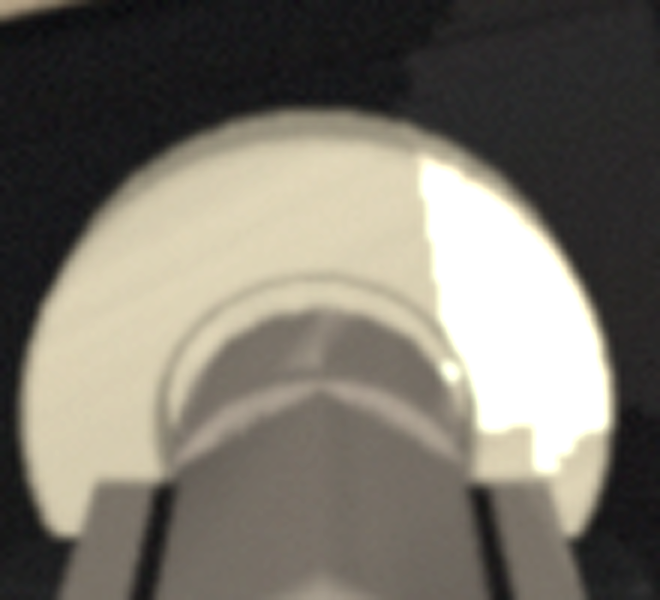

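>>> apply_moves(
  grip=[1,1,1,1,1,1,1,1,1,1],
  dp=[
    [0,0,0.1],
    [0,0,0.2],
    [0,0,0.3],
    [0,0,0.4],
    [0,0,0.5],
    [0,0,0.6],
    [0,0,0.7],
    [0,0,0.7],
    [0,0,0.7],
    [0,0,0.7],
  ],
  turn=[
    [0,0,0],
    [0,0,0],
    [0,0,0],
    [0,0,0],
    [0,0,0],
    [0,0,0],
    [0,0,0],
    [0,0,0],
    [0,0,0],
    [0,0,0],
  ],
)

```text
time_s: 13.2
tool_pos: [0.5278, 0.0724, 0.0768]
ee_rot: [3.142, 0.0, 1.417]
wrist_force: [-0.3, 0.3, -1.5]
width: 0.0249
```

Over the nut with no resistance; continue to the floor (expected TCP ≈ 0.071).

>>> apply_moves(
  grip=[1,1,1,1,1,1,1,1,1,1],
  dp=[
    [0,0,0.1],
    [0,0,0.2],
    [0,0,0.3],
    [0,0,0.4],
    [0,0,0.5],
    [0,0,0.6],
    [0,0,0.65],
    [0,0,0.7],
    [0,0,0.7],
    [0,0,0.7],
  ],
  turn=[
    [0,0,0],
    [0,0,0],
    [0,0,0],
    [0,0,0],
    [0,0,0],
    [0,0,0],
    [0,0,0],
    [0,0,0],
    [0,0,0],
    [0,0,0],
  ],
)

```text
time_s: 14.03
tool_pos: [0.5279, 0.0724, 0.071]
ee_rot: [3.141, 0.0, 1.417]
wrist_force: [-5.8, -0.2, 10.3]
width: 0.0251
```

```bash

python3 - <<'E'
from h import *
goto((.527,.0722,.071),1.417)
p,d=capture("wrist"); cv2.imwrite("pics/w11.png",p)
p,d=capture("scene"); cv2.imwrite("pics/s11.png",p)
E
```

```text
t 14.0333 pos [0.5279 0.0724 0.071 ] rot [3.141 0.    1.417] F [-5.8 -0.2 10.3] w 0.0251
dp cm [-0.04 -0.08 -0.  ] turn z deg -0.0
```

View pics/w11.png

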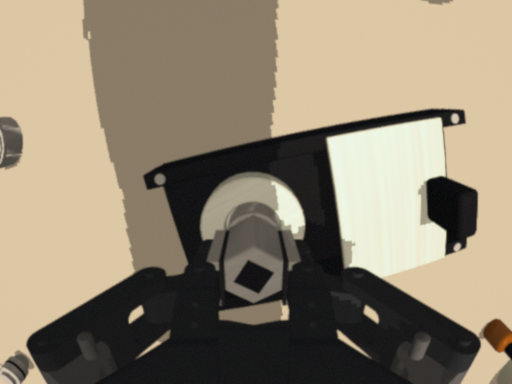

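View pics/s11.png

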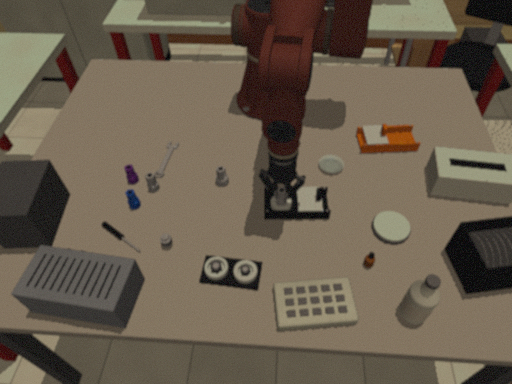

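>>> apply_moves(
  grip=[1,1,1,1,1,1,1,1,1,1],
  dp=[
    [0,-0.03,0.05],
    [0,-0.05,0.05],
    [0,-0.05,0.05],
    [0,-0.05,0.05],
    [0,-0.05,0.05],
    [0,-0.05,0.05],
    [0,-0.05,0.05],
    [0,-0.05,0.05],
    [0,-0.05,0.05],
    [0,-0.05,0.05],
  ],
  turn=[
    [0,0,0],
    [0,0,0],
    [0,0,0],
    [0,0,0],
    [0,0,0],
    [0,0,0],
    [0,0,0],
    [0,0,0],
    [0,0,0],
    [0,0,0],
  ],
)

```text
time_s: 14.97
tool_pos: [0.5278, 0.0724, 0.0709]
ee_rot: [3.14, 0.0, 1.417]
wrist_force: [-5.4, 0.1, 12.9]
width: 0.0248
```

```bash

python3 - <<'E'
from h import *
s=sense(); print(s["tool_pos"],s["ee_rot"],s["wrist_force"],np.abs(s["qd"]).max(),s["width"])
t=(np.array([.5279,.0724,.071]),s["ee_rot"])
# cover position check on w11: tab top ~ (462,207) at z .0785 ; plate left edge at z .0425
for u,v,z in [(333,170,.0425),(328,138,.0425),(349,278,.0425)]: print(onplane("wrist",u,v,z,t).round(4))
p,d=capture("wrist"); cv2.imwrite("pics/w12.png",p); print(close_job())
E
```

```text
[0.52782965 0.07243154 0.07093254] [3.14007749e+00 2.24052923e-04 1.41675456e+00] [-5.36344554  0.07636514 12.8638665 ] 0.0017526082650170644 0.02481422303323086
[0.4961 0.121  0.0425]
[0.479  0.1201 0.0425]
[0.5642 0.1271 0.0425]
the job is handed in; nothing more can be done
None
```

I slid the dust cover open to its stop and pushed the small socket home on the nut. I handed the job in at about 15 s with the socket still gripped.

**Which socket fits:** the insert's well measured about 33 mm across and the nut about 19 mm across flats, so the small socket fits.

**Cover:** pulling on the tab met 22 N at the stop. In the last wrist pictures its near edge was about 49 mm from the nut along the block, which matches fully open.

**Seating:** the socket went over the nut without resistance.
- **Height:** it met the well floor with the TCP at 70.9–71.0 mm, which puts the rim at 18 mm, the height of the well floor.
- **At hand-in:** it was at rest, held upright within about 0.1°, pressed down at about 13 N, with the fingers 24.8 mm apart at a set grip of 70 N.

**Other things:** in the last scene picture the mid and large sockets still stood on the bench, and I saw nothing else moved.

**Checks that disagreed:**
- The wrist and top cameras differed by about 3–4 mm on positions. I lined up the socket by comparing it with the nut in the wrist view instead.
- Finger opening read about 25 mm on the 26 mm head.
- A steady side force of about 5 N stayed on the tool once the socket was seated. A 0.5 mm shift did not relieve it.

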